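# Seat the rocking garnish-pot cover

### The arm

A 7-joint arm with a two-finger parallel gripper is mounted at the origin on the work surface. World frame = base frame: x ahead of the robot, y to its left, z up, the work surface at z = 0. Lengths are in mm, angles in rad, forces in N, time in s.
With the tool pointing down it reaches from about 400 to 875 mm from the base axis. Payload 19.3 kg.
Tool frame: the origin (TCP) lies at the very end of the fingers, on their centre line; the grasp point (between the pads) lies 19 mm behind it (grip_point_offset is the z of the grasp point in the tool frame, in mm); z points along the fingers, y is the line along which they close (so a half turn about z gives the same grasp; the last joint's range is limited). The gripper opens to 85 mm and grips with 20 to 120 N. Pads are 22 mm wide; open, the fingers measure 114 mm over their backs; the gripper's body (76 mm by 85 mm) begins 54 mm behind the grasp point. The pads swing forward as they close: fully open they stand 13 mm farther back than shut.
Start: joints at [1.197, 0.521, -0.036, 1.599, 0.021, 1.021, -0.113], TCP at [186.94, -596.379, 231.291] pointing down, gripper open.
Joint ranges: [-2.91, 2.91], [-0.3, 2.13], [-1.5, 1.42], [0.17, 2.43], [-1.26, 4.41], [0.16, 1.93], [-2.52, 2.52]. Speed limits (rad/s): [1.89, 1.89, 2.39, 2.39, 3.01, 3.01, 3.01].

### API

Orientations are given as a 3x3 rotation matrix whose columns are the frame's x, y, z axes.
In Python, from workcell import movep, movel, goto_joints, open_gripper, clamp, wait, inverse_kinematics, read_state, camera, PlanningError, finish_job, grip_point_offset gives the robot as it stands. Calls block until the motion is done:
- movep(position, orientation): joint-space move of the TCP to a pose.
- movel(position, frame=None, max_speed=150, guard=None): straight line of the TCP; frame=None keeps the orientation; max_speed is the mean speed in mm/s. With guard (N) it stops when the force on the tool has changed by that much, and returns True; else False.
- goto_joints(angles): joint-space move.
- open_gripper() and clamp(): open the fingers fully, or close them until they stop; the grip force is fixed at half the most.
- wait(seconds).
- inverse_kinematics(position, orientation): joint angles nearest the present ones, or None.
- read_state(): the state.
- camera(name): name is "side" or "top"; returns a dict with "image" (480x640x3 uint8, blue, green, red), "range_z" (480x640 float32, mm along the optical axis (not along the pixel's ray), 0 where there is no reading), "fx", "fy", "cx", "cy" (pixels), "cam_to_world" (4x4, takes a point from camera to world coordinates). Camera axes: x right, y up, looking along -z (the intrinsics and any distortion apply to the point x, -y, -z); pixel columns grow to the right and rows downward; lengths in mm; the calibration is good to about 2 mm. A picture is of the moment at which its call begins.
A pose or a line that the arm cannot do raises PlanningError and nothing moves.
- finish_job(): hands the job in; it is judged then, once.
The state is a dict: "time": time; "qpos": joint angles; "qvel": joint speeds; "joint_efforts": joint torques, N m; "eef_pos": TCP position; "tool_rot": TCP orientation; "ft_force": force on the tool from outside, world axes, zero at the start; "torque": the same for the moment, N m; "finger_gap": finger opening in mm; "gripper_force": force on a finger pad.
Only numpy, scipy, OpenCV 4.12 (cv2) and the standard library are available. Lean on these libraries where they do the work, as an engineer would, in place of code of your own. Each camera call takes 0.05 s, during which the arm holds its last target. There are 200 camera calls.

### The job

One of the four teak covers on the garnish caddy is not seated. With closed fingertips press lightly near an edge of one cover after another until you find the one that rocks, then press firmly on the middle of that cover until it sits fully home and level. Do not lift, drag or carry any cover, leave the jigger and the glasses where they stand, and finish clear of everything.

Things in the scene. Friction and masses are not known exactly. Their poses are not given: they have to be found in the camera images.
- caddy: Low teak board, 130 mm deep (x) x 530 mm wide (y) x 12 mm thick, fixed; origin at the centre of its underside. Four fixed square glazed garnish pots, 96 mm outside, stand on it at its y = -204, -102, +102 and +204 mm, rims about 65 to 70 mm above the work surface. The pots differ in height by up to 5 mm, so a cover's height alone does not tell whether it is home.
- caddy_top (a point): Centre of the board's top. Each pot has a recess 84 mm square, 8 mm deep, rim 6 mm thick, with a ledge all round for the cover; a cover that is home stands 4 mm above its rim. Under the middle of each cover is a rubber cushion 20 mm across on a stiff stem: down in three pots; in one, another each run, crept up about 5 mm, lifting the cover off its ledge.
- cushion (a joint): Height in m of the one crept-up cushion, whichever pot it is in (the value does not say which): 0.005 to 0.006 at the start, below 0.001 when pushed home. It slides only under about 13 N or more on the middle of its cover, and stays where it is left.
- cover_1: One of four identical loose square teak covers, 80 x 80 x 12 mm, 80 g. Origin: centre of its underside; z up, sides along the caddy's x and y. Level while untouched. If it is the loose one, a light press (2 to 8 N) 30 mm from its centre, mid-side, tips it 0.15 to 0.2 rad (pressed side down 3 mm, far side up 8 mm); let go, it falls back. If not, it stays still. At the caddy's y = -204 mm.
- cover_2: One of four identical loose square teak covers, 80 x 80 x 12 mm, 80 g. Origin: centre of its underside; z up, sides along the caddy's x and y. Level while untouched. If it is the loose one, a light press (2 to 8 N) 30 mm from its centre, mid-side, tips it 0.15 to 0.2 rad (pressed side down 3 mm, far side up 8 mm); let go, it falls back. If not, it stays still. At the caddy's y = -102 mm.
- cover_3: One of four identical loose square teak covers, 80 x 80 x 12 mm, 80 g. Origin: centre of its underside; z up, sides along the caddy's x and y. Level while untouched. If it is the loose one, a light press (2 to 8 N) 30 mm from its centre, mid-side, tips it 0.15 to 0.2 rad (pressed side down 3 mm, far side up 8 mm); let go, it falls back. If not, it stays still. At the caddy's y = +102 mm.
- cover_4: One of four identical loose square teak covers, 80 x 80 x 12 mm, 80 g. Origin: centre of its underside; z up, sides along the caddy's x and y. Level while untouched. If it is the loose one, a light press (2 to 8 N) 30 mm from its centre, mid-side, tips it 0.15 to 0.2 rad (pressed side down 3 mm, far side up 8 mm); let go, it falls back. If not, it stays still. At the caddy's y = +204 mm.
- jigger: Steel hourglass jigger, 42 mm across, 75 mm high, loose, standing on the caddy near its middle, between covers 2 and 3. Origin at the centre of its foot.
- glass_1: Stemless smoky grey glass, 80 mm across, 95 mm high, loose, standing behind the caddy, right. Origin at the centre of its foot. Fixed equipment, not to be used: a citrus press (base 240 x 90 mm, open lever up to 320 mm high) near x = 0.62, y = -0.51 m, and a 210 mm bottle near x = 0.82, y = -0.36 m.
- glass_2: Stemless smoky grey glass, 80 mm across, 95 mm high, loose, standing behind the caddy, left. Origin at the centre of its foot.
- glass_3: Stemless smoky grey glass, 80 mm across, 95 mm high, loose, standing beside the caddy's left end. Origin at the centre of its foot. A fixed ice bucket (224 mm over its handles, 173 mm high) stands near x = 0.68, y = 0.45 m.
Not all that is in view belongs to the job. What is shaped like the cover_2 but pink is not meant. Leave any turquoise look-alike of the cover_3 alone.

How it is judged:
By the outcome, as a careful person would: the job done as asked, in the order asked, and still so for the second after the job is handed in, with the robot touching nothing.
It also fails if it takes over 64 s, if anything falls off the work surface, if the arm or the gripper's body presses on something with over 40 N, if the wrist force passes 120 N, or if a joint passes its speed limit or range.

## Working session

There is one attempt and no reset: what is moved stays moved. The work goes in short steps, each a Python script; the robot and the scene stay as the last script left them, time stands still between calls to the robot, and variables do not carry over. Pictures are saved under pics/ and viewed, at most 10 in all, crops included, and the job is handed in when it is done.

```bash
mkdir -p pics; ls
cat > h.py <<'E'
import numpy as np, cv2
from workcell import *
def cloud(c):
    # world points for every pixel from range_z
    v,u=np.mgrid[0:480,0:640]; z=c["range_z"].astype(float)
    P=np.stack([(u-c["cx"])/c["fx"]*z,-(v-c["cy"])/c["fy"]*z,-z,np.ones_like(z)],-1)
    W=(P@np.array(c["cam_to_world"]).T)[...,:3]; W[z==0]=np.nan
    return W
E
python3 - <<'E'
from h import *
for n in("top","side"):
    c=camera(n); cv2.imwrite(f"pics/{n}0.png",c["image"]); np.savez(f"{n}0.npz",**c)
    print(n,c["fx"],c["cx"],c["cy"],np.round(c["cam_to_world"],3).tolist(),[k for k in c])
s=read_state();print(s["time"],s["eef_pos"],s["ft_force"],s["tool_rot"])
E
```

```text
pics
top 529.2814204882119 322.4845267631773 243.0585724112783 [[-0.05, 0.975, -0.215, 329.194], [-0.999, -0.049, 0.01, 114.135], [-0.001, 0.215, 0.977, 1187.178], [0.0, 0.0, 0.0, 1.0]] ['image', 'range_z', 'fx', 'fy', 'cx', 'cy', 'cam_to_world']
side 598.2214935545014 318.3090978086285 236.83656024122482 [[0.986, 0.115, -0.122, 399.452], [-0.166, 0.583, -0.795, -884.808], [-0.021, 0.804, 0.594, 797.733], [0.0, 0.0, 0.0, 1.0]] ['image', 'range_z', 'fx', 'fy', 'cx', 'cy', 'cam_to_world']
0.1 [ 186.81276762 -596.11163228  230.78803451] [0.20198912 0.42999844 0.08122247] [[ 9.54217175e-01  2.99114382e-01 -4.10734266e-04]
 [ 2.99114643e-01 -9.54216723e-01  9.35468314e-04]
 [-1.12117479e-04 -1.01549657e-03 -9.99999478e-01]]
```

View pics/top0.png

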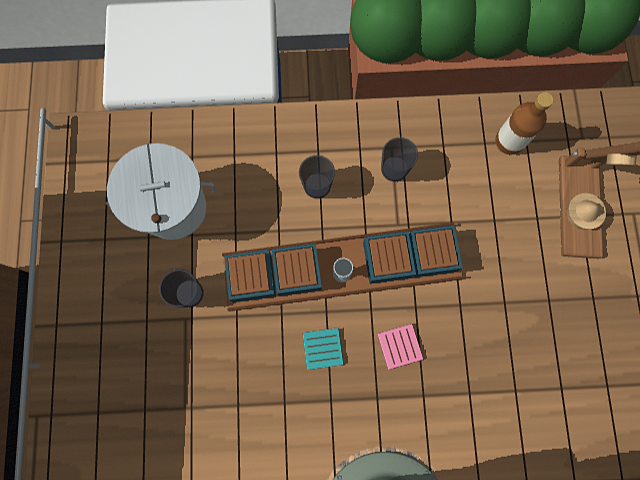

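View pics/side0.png

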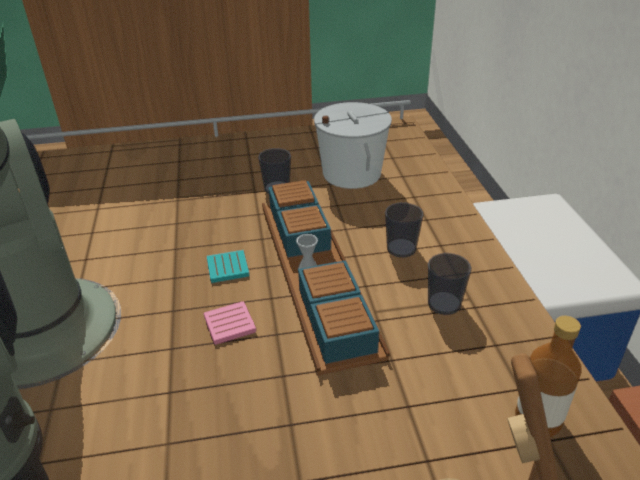

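The top view shows the covers at about (248,274) for 4, (296,268) for 3, (390,256) for 2 and (437,249) for 1. The jigger is at (343,269), the glasses are at (181,288), (317,176) and (399,159), and the pink and turquoise decoys lie in front. The side view agrees.

Run:
```python
from h import *
px={1:(437,249),2:(390,256),3:(296,268),4:(248,274)}
side={1:(345,318),2:(330,281),3:(303,219),4:(294,193)}
for n,pp in(("top",px),("side",side)):
    c=dict(np.load(f"{n}0.npz")); W=cloud(c); hsv=cv2.cvtColor(c["image"],cv2.COLOR_BGR2HSV)
    C={}
    for k,(u,v) in pp.items():
        r=26
        m=np.zeros((480,640),np.uint8); m[v-r:v+r,u-r:u+r]=1
        # teak (orange hue), above 55 mm
        m&=((hsv[...,0]<20)&(hsv[...,1]>90)&(W[...,2]>58)&(W[...,2]<95)).astype(np.uint8)
        m=cv2.morphologyEx(m,cv2.MORPH_CLOSE,np.ones((5,5)))
        l,lab,st,ce=cv2.connectedComponentsWithStats(m); b=lab[v,u]; 
        if b==0: b=1+st[1:,4].argmax()
        P=W[lab==b]; P=P[np.isfinite(P).all(1)]; z=np.median(P[:,2])
        Q=P[abs(P[:,2]-z)<4]
        rect=cv2.minAreaRect(Q[:,:2].astype(np.float32)); C[k]=np.array(rect[0])
        A=np.c_[Q[:,:2]-Q[:,:2].mean(0),np.ones(len(Q))]; f=np.linalg.lstsq(A,Q[:,2],rcond=None)[0]
        print(n,k,len(Q),np.round(Q.mean(0),1),"rect",np.round(rect[0],1),np.round(rect[1],1),round(rect[2],1),"slope",np.round(f[:2],3))
        # rim height: teal pixels
        t=(hsv[...,0]>80)&(hsv[...,0]<110)&(hsv[...,1]>60)&(W[...,2]>55); mm=np.zeros_like(t); mm[v-r:v+r,u-r:u+r]=1
        print("   rim z",np.round(np.percentile(W[t&mm][:,2],[25,50,75]),1))
    K=sorted(C);Y=np.array([-204,-102,102,204.]);X=np.array([C[k] for k in K])
    f=np.linalg.lstsq(np.c_[Y,np.ones(4)],X,rcond=None)[0]
    print(n,"axis",f[0],"len",np.linalg.norm(f[0]),"yaw",np.arctan2(-f[0][0],f[0][1]),"org",f[1],"res",np.round(X-np.c_[Y,np.ones(4)]@f,1).tolist())
```

```text
top 1 1236 [ 549.7 -141.9   68.8] rect [ 550.5 -142.5] [79.5 80.7] 4.8 slope [-0.002  0.002]
   rim z [62.4 64.3 65.9]
top 2 1264 [540.8 -40.6  70.1] rect [542.4 -40.7] [81.4 80.6] 5.0 slope [0.002 0.001]
   rim z [63.  65.3 67. ]
top 3 1279 [523.4 162.1  72.1] rect [524.7 162.3] [81.3 79.5] 4.8 slope [-0.003  0.   ]
   rim z [65.4 67.6 69.1]
top 4 1316 [514.4 263.5  78.3] rect [514.6 263.7] [80. 80.] 4.8 slope [-0.001  0.002]
   rim z [66.3 68.7 70.3]
top axis [-0.08771344  0.99546402] len 0.99932089934376 yaw 0.08788614497200227 org [533.05532837  60.68455315] res [[-0.4, -0.1], [0.4, 0.1], [0.6, 0.1], [-0.5, -0.1]]
side 1 1478 [ 553.1 -149.    69.8] rect [ 553.4 -146. ] [79.8 83.4] 5.7 slope [-0.     0.003]
   rim z [62.  64.7 66.4]
side 2 1196 [544.1 -47.5  70.8] rect [544.5 -45. ] [79.6 84.2] 4.5 slope [0.002 0.004]
   rim z [64.1 66.2 67.3]
side 3 947 [525.2 166.7  72.9] rect [524.3 189.3] [ 80.1 148.9] 4.9 slope [0.002 0.013]
   rim z [63.7 67.2 68.8]
side 4 835 [519.3 240.5  77.5] rect [520.8 227.9] [ 80.1 159. ] 4.1 slope [-0.001  0.037]
   rim z [66.6 68.3 70. ]
side axis [-0.08362959  0.96283095] len 0.9664560735912673 yaw 0.08664057894567426 org [535.75256348  56.57627201] res [[0.5, -6.1], [0.2, -3.3], [-2.9, 34.5], [2.1, -25.1]]
```

Cover 4 stands about 9.6 mm above its rim and the others about 4.5 mm, so I'll probe cover 4 first. I'll retract the arm before swinging so it stays clear of the citrus press.

```bash
cat >> h.py <<'E'
yaw=0.0875; EX=np.array([np.cos(yaw),np.sin(yaw),0]); EY=np.array([-np.sin(yaw),np.cos(yaw),0])
ORG=np.array([533.0,60.7,0])
def R(sg=1): return np.c_[sg*EX,-sg*EY,[0,0,-1.]]
def at(x,y,z): return ORG+x*EX+y*EY+[0,0,z]
def slope(n,tag,ctr,half=36):
    # plane slope over the cover, excluding what stands higher (the fingers)
    c=camera(n); cv2.imwrite(f"pics/{tag}.png",c["image"]); W=cloud(c); d=W-ctr
    a,b=d@EX,d@EY; m=(abs(a)<half)&(abs(b)<half)&(W[...,2]>62)&(W[...,2]<94)
    hsv=cv2.cvtColor(c["image"],cv2.COLOR_BGR2HSV); m&=(hsv[...,0]<20)&(hsv[...,1]>90)
    f=np.linalg.lstsq(np.c_[a[m],b[m],np.ones(m.sum())],W[m][:,2],rcond=None)[0]
    return m.sum(),np.round(f,3)
E
python3 - <<'E'
from h import *
clamp()
s=read_state(); p=np.array([s["eef_pos"][0]*.8,s["eef_pos"][1]*.8,280]); movel(p,max_speed=200)
tgt=at(-30,204,130)
for sg in(1,-1): 
    q=inverse_kinematics(tgt,R(sg)); print(sg,None if q is None else np.round(q,2))
q={sg:inverse_kinematics(tgt,R(sg)) for sg in(1,-1)}
sg=min([k for k in q if q[k] is not None],key=lambda k:abs(q[k][6]))
movep(at(-30,204,200),R(sg)); s=read_state(); print(sg,s["time"],s["eef_pos"],s["ft_force"],s["finger_gap"])
E
```

```text
1 [-0.15  0.61 -0.63  1.86  0.48  0.83 -2.51]
-1 [ 0.13  0.79 -1.09  1.85  0.82  1.04  0.35]
-1 4.5583 [485.71375583 260.47186632 199.94379982] [-0.55748876 -0.73085377  0.44723473] 0.021747925644535943
```

Run:
```python
from h import *
c4=at(0,204,72)
movel(at(-30,204,88),max_speed=90); 
print("side before",slope("side","s_b",c4),"top",slope("top","t_b",c4),read_state()["ft_force"])
h=movel(at(-30,204,70),max_speed=8,guard=3); s=read_state(); print(h,s["time"],s["eef_pos"],s["ft_force"])
print("side",slope("side","s_p",c4),"top",slope("top","t_p",c4)); s=read_state(); print(s["eef_pos"],s["ft_force"])
a=cv2.imread("pics/s_b.png")[130:330,180:420];b=cv2.imread("pics/s_p.png")[130:330,180:420]
cv2.imwrite("pics/ab.png",cv2.resize(np.hstack([a,b]),None,fx=1.6,fy=1.6))
```

```text
side before (np.int64(465), array([-1.0000e-03, -0.0000e+00,  7.8889e+01])) top (np.int64(0), array([0., 0., 0.])) [-1.08511499  0.15751445 -0.49361427]
True 7.4917 [485.03429324 261.32445078  75.61005874] [-0.3115371  -1.89741894  7.28594131]
side (np.int64(452), array([ 1.5800e-01, -1.0000e-03,  7.9653e+01])) top (np.int64(0), array([0., 0., 0.]))
[485.06361726 261.30877822  75.64289782] [-0.33442719  0.28086382  6.589276  ]
```

View pics/ab.png

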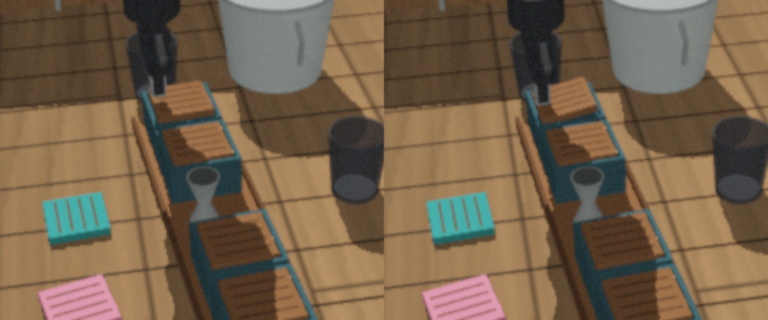

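The pictures show cover 4 level before the press, then tipped with its far side up at about (575,95) in the right half. The measured slope is 0.158 rad, so this is the loose one. Next I'll lift off, check it fell back, and press the middle.

Run:
```python
from h import *
c4=at(0,204,72)
movel(at(-30,204,95),max_speed=30); wait(.4); movel(at(-30,204,100),max_speed=60)
print("released",slope("side","s_r",c4))
movel(at(0,204,100),max_speed=80); movel(at(0,204,84),max_speed=50); wait(.2)
h=movel(at(0,204,66),max_speed=8,guard=30); s=read_state(); print(h,s["time"],s["eef_pos"],s["ft_force"])
wait(.3); s=read_state(); print(s["eef_pos"],s["ft_force"])
movel(at(0,204,95),max_speed=40); movel(at(0,204,200),max_speed=120)
print("side",slope("side","s_f",c4)); s=read_state();print(s["time"],s["ft_force"])
```

```text
released (np.int64(525), array([6.0000e-03, 1.0000e-03, 7.8746e+01]))
True 11.7 [515.24674284 264.02754176  73.21790795] [-2.13121612 -2.47985511 11.56220699]
[515.23754502 264.01997162  73.23045474] [-2.22711835 -2.45738686 12.16705018]
side (np.int64(535), array([-4.0000e-03,  1.0000e-03,  7.3815e+01]))
13.7833 [0.55437027 0.2527442  0.15861919]
```

The cover dropped about 5 mm and is level. I'll do one more firm press to be sure, then a light edge check, then move clear.

Run:
```python
from h import *
c4=at(0,204,68)
movel(at(0,204,80),max_speed=120); wait(.2)
h=movel(at(0,204,62),max_speed=8,guard=36); s=read_state(); print(h,s["eef_pos"],s["ft_force"])
movel(at(0,204,90),max_speed=40); movel(at(-30,204,90),max_speed=80); wait(.2)
h=movel(at(-30,204,64),max_speed=8,guard=3); s=read_state(); print(h,s["eef_pos"],s["ft_force"]); print("edge",slope("side","s_e",c4))
movel(at(-30,204,100),max_speed=60); movel(at(-70,204,250),max_speed=150); movep(at(-70,0,280),R(-1)); movep([400,-250,300],R(-1))
print(slope("side","s_z",c4),slope("top","t_z",c4)); s=read_state(); print(s["time"],s["eef_pos"],s["ft_force"])
```

```text
True [515.18357524 263.98942265  73.23764365] [-1.5665553  -1.72068122 12.01903843]
True [485.30410211 261.29528252  73.21233442] [-0.28688183 -0.10630232  8.38880409]
edge (np.int64(426), array([5.0000e-03, 0.0000e+00, 7.3864e+01]))
(np.int64(522), array([-2.0000e-03,  1.0000e-03,  7.3788e+01])) (np.int64(1125), array([-0.000e+00,  1.000e-03,  7.336e+01]))
23.5333 [ 400.79500267 -248.634473    300.10625517] [0.33159531 0.20773943 0.64512615]
```

View pics/t_z.png

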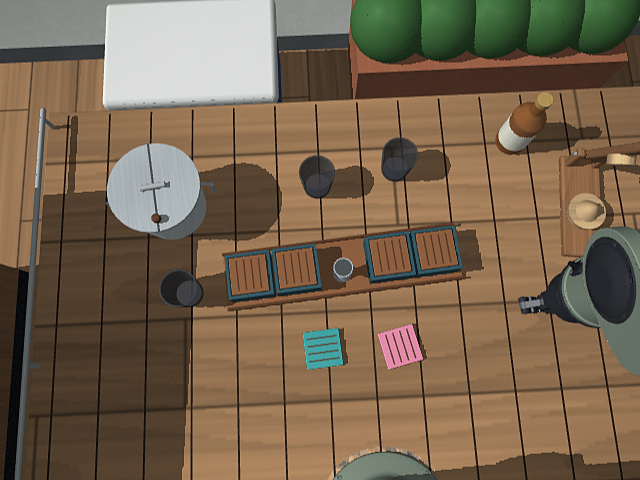

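The top view shows cover 4 at (248,274) level in its recess, with the jigger (343,269), glasses and decoys unmoved. The arm is at right, overlapping the citrus press in the image, so I'll back it off to be safe and hand in.

Run:
```python
from h import *
movel([400,-130,320],max_speed=120); wait(.5)
s=read_state(); print(s["time"],s["eef_pos"],s["ft_force"],np.abs(s["qvel"]).max())
print(finish_job())
```

```text
25.2 [ 400.00619621 -130.05197575  319.98709832] [0.43300102 0.40236498 0.11283693] 0.0014024915159112964
the job is handed in; nothing more can be done
None
```

Cover 4 was the loose one: it tipped 0.158 rad under a light edge press, then dropped about 5 mm when pressed on the middle and now sits level without rocking, nothing else was seen to have moved, and the job was handed in at 25 s with the arm clear (I probed only cover 4, since it stood visibly higher above its rim than the others).

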